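# Let the waiting limes into the lidded bin

## Robot

A 6-joint arm with a two-finger parallel gripper is mounted at the origin on the work surface. World frame = base frame: x ahead of the robot, y to its left, z up, the work surface at z = 0. Lengths are in mm, angles in rad, forces in N, time in s.
With the tool pointing down it reaches from about 325 to 925 mm from the base axis. Payload 3.1 kg.
Tool frame: the origin (TCP) lies midway between the tips of the shut fingers; the grasp point (between the pads) lies 19 mm behind it; z points along the fingers, y is the direction in which the jaws open and shut (so a half turn about z gives the same grasp; the last joint's range is limited). The gripper opens to 85 mm and grips with 20 to 120 N. Pads are 22 mm wide; open, the fingers measure 114 mm over their backs; the gripper's body (76 mm by 85 mm) begins 54 mm behind the grasp point. The pads swing forward as they close: fully open they stand 13 mm farther back than shut.
Start: joints at [-1.359, 0.217, 1.613, -0, 1.311, -0.112], TCP at [198.878, -592.526, 231.3] pointing down, gripper open.
Joint ranges: [-2.75, 2.75], [-0.78, 2.1], [0.31, 2.55], [-1.13, 4.27], [0.13, 2.63], [-2.58, 2.58]. Speed limits (rad/s): [2.79, 2.79, 3.14, 3.14, 3.14, 3.14].

## Interface

Orientations are given as a rotation vector (axis times angle).
In Python, from station import arm, solver, status, optics, ticket gives the robot as it stands. Calls block until the motion is done:
- arm.movep(position, orientation): joint-space move of the TCP to a pose.
- arm.move_l(position, frame=None, vel=150, f_stop=None): straight line of the TCP; frame=None keeps the orientation; vel is the mean speed in mm/s. With f_stop (N) it stops when the force on the tool has changed by that much, and returns True; else False.
- arm.movej(angles): joint-space move.
- arm.command_gripper(opening, force=None): finger opening in mm; force is the grip in N (None keeps the last); returns when the fingers have stopped.
- arm.hold(seconds).
- solver.inverse_kinematics(position, orientation): joint angles nearest the present ones, or None.
- status.get_state(): the state.
- optics.read_camera(name): name is "scene" or "side" or "wrist"; returns a dict with "img" (384x512x3 uint8, red, green, blue), "camera_matrix" (3x3 intrinsics, pixels), "k1" (the pictures are not rectified: a ray, as slopes to the right and down, at radius r is drawn at 1 + k1 r^2 times it, then the intrinsics apply), "R" (3x3) and "t" (3): a world point X has camera coordinates R X + t; the wrist camera has in their place "T_tool_cam" (4x4, takes a point from camera to tool coordinates, whose origin is the TCP and whose axes are the flange's). Camera axes: x right, y down, z forward; pixel columns grow to the right and rows downward; lengths in mm; the calibration is good to about 2 mm. A picture is of the moment at which its call begins: read the wrist's pose just before it. There is no depth.
A pose or a line that the arm cannot do raises arm.Unreachable and nothing moves.
- ticket.finish_job(): hands the job in, once; it reports no verdict.
The state is a dict: "time_s": time; "qpos": joint angles; "qd": joint speeds; "tau": joint torques, N m; "eef_pos": TCP position; "eef_rot": TCP orientation; "contact_force": force on the tool from outside, world axes, zero at the start; "torque": the same for the moment, N m; "width": finger opening in mm.
Only numpy, scipy, OpenCV 4.12 (cv2) and the standard library are available. Lean on these libraries where they do the work, as an engineer would, in place of code of your own. Each camera call takes 0.05 s, during which the arm holds its last target. There are 200 camera calls.

## Task

Let the two limes that wait on the sloping tray roll into the lidded produce bin: press the bin's lever pad down with the fingertips so that the lid lifts, and keep it down until both limes are in. Then let the lever come back up slowly under your fingers, so that the lid closes without slamming, and move clear. Do not touch the limes or the lid, and leave the other things on the bench where they stand.

Things in the scene. Friction and masses are not known exactly. Their poses are not given: they have to be found in the camera images.
- bin: fixed aluminium bin, 170 x 170 mm, 150 mm high, walls 4 mm; origin at the centre of its underside, z up. Its -x side, with the lever, faces roughly towards the robot; on its +x side a feed tray with two lanes (170 mm wide, 120 mm long, lower end at the bin's rim) leads down to the mouth. A fixed guard plate, 50 mm deep, top 116 mm above the bench, juts from its -x wall over the lever's frame
- lever_pad (a point): middle of the top face of the flat black lever pad, 45 mm (bin x) by 50 mm (bin y), 10 mm thick, on a stem in front of the bin of a 204 mm wide steel frame. At rest 202 mm from the bin's origin along its -x and 117 mm above the bench; fully pressed 53 mm above the bench, nearly straight below. The frame pivots on the bin's sides 185 mm from the pad, which tilts 10 degrees either way
- lever (a joint): angle of the lever (rad): 0 at rest (pad up), 0.35 at its lower stop; pressing the pad down makes it grow. It takes about 4 to 8 N at the pad at first, falling to about 1 N as the lid opens, and does not latch: let go, and the lid's weight throws it back up in about a quarter of a second
- lid (a joint): angle of the grey lid (rad): 0 shut, 1.05 fully open; always 3 times the lever's angle (link rod). The lid is 170 x 170 mm, hinged along the bin's edge on the lever side; its far edge, with a 42 mm upright lip that holds the limes back, rises to 320 mm. Let go from open it shuts with a slam at several rad/s; a pad that rises at 20 to 40 mm/s shuts it softly
- lime_1: a lime, ball of 52 mm diameter, 70 g, loose, resting on the tray (in the -y lane of the bin) against the lid's lip; origin at its centre, 185 mm above the bench at the start. Once the lid has lifted by more than about 0.4 rad it rolls under it into the bin by itself within about a second; inside, its centre is some 30 mm above the bench
- lime_2: the other lime, the same, in the +y lane
- jar: loose amber glass jar with a metal cap, 72 mm diameter, 113 mm high, beside the lever on the bin's +y side; origin at the centre of its underside; a bystander
- shaker: loose steel shaker, 48 mm diameter, 94 mm high, beside the lever on the bin's -y side; origin at the centre of its underside; a bystander
- bowl: loose steel bowl, 200 mm across, 85 mm high, at one side of the bench; origin at the centre of its underside; a bystander
- mug: loose white mug, 80 mm diameter, 90 mm high; origin at the centre of its underside; a bystander
- spatula: loose spatula lying flat on the bench; a bystander
Things that resemble listed ones, but are neither listed nor needed, are in the scene too. Leave any purple or yellow look-alike of the lime_1 alone.

How it is judged (in metres and radians):
On the way, in this order (a step that is already met when the one before it is completed fails the run):
1. both limes have rolled into the bin while the lid is held open (x of lime_1 in the frame of bin between -0.08 and 0.08 m and y of lime_1 in the frame of bin between -0.08 and 0.08 m and z of lime_1 in the frame of bin between 0 and 0.11 m and x of lime_2 in the frame of bin between -0.08 and 0.08 m and y of lime_2 in the frame of bin between -0.08 and 0.08 m and z of lime_2 in the frame of bin between 0 and 0.11 m and value of joint lid above 0.3 rad), for 0.2 s.
2. the lid is shut again (value of joint lid below 0.04 rad), for 0.2 s.
At the end, for the whole second after the job is handed in: both limes lie still inside the bin (less than 110 mm above the bench, within its walls), the lid is shut (within 0.04 rad) and the lever is back up (within 0.02 rad) (x of lime_1 in the frame of bin between -0.08 and 0.08 m and y of lime_1 in the frame of bin between -0.08 and 0.08 m and z of lime_1 in the frame of bin between 0 and 0.11 m and x of lime_2 in the frame of bin between -0.08 and 0.08 m and y of lime_2 in the frame of bin between -0.08 and 0.08 m and z of lime_2 in the frame of bin between 0 and 0.11 m and linear speed of each of lime_1, lime_2 below 0.05 m/s and value of joint lid below 0.04 rad and value of joint lever below 0.02 rad); the robot touches nothing.
It fails at once if the lid slams: it turns shut faster than 2 rad/s within the last 0.4 rad (its edge over about 0.34 m/s, the pad rising over 120 mm/s) (value of joint lid below 0.4 rad and velocity of joint lid below -2 rad/s).
It fails at once if the robot touches the lid (contact force between any of the arm, the fingers and lid above 0.5 N).
It fails at once if the robot touches a lime (they are neither pushed, lifted nor carried) (contact force between any of the arm, the fingers and lime_1 above 0.3 N or contact force between any of the arm, the fingers and lime_2 above 0.3 N).
It fails at once if a bystander (jar, shaker, bowl, mug, spatula) is moved or lifted by more than 25 mm (distance of any of jar, shaker, bowl, mug, spatula from where it was at the start of the episode above 0.025 m).
It also fails if it takes over 40 s, if anything falls off the work surface, if the arm or the gripper's body presses on something with over 40 N, if the wrist force passes 120 N, or if a joint passes its speed limit or range.

## Working session

There is one attempt and no reset: what is moved stays moved. The work goes in short steps, each a Python script; the robot and the scene stay as the last script left them, time stands still between calls to the robot, and variables do not carry over. Pictures are saved under pics/ and viewed, about 8 in all and at most 12, crops included, and the job is handed in when it is done.

```bash
mkdir -p pics; python3 - <<'E'
from station import arm, solver, status, optics, ticket
import cv2
for n in ("scene","side"):
    c=optics.read_camera(n); cv2.imwrite(f"pics/{n}0.png",cv2.resize(c["img"][:,:,::-1],(800,600),interpolation=cv2.INTER_CUBIC))
    print(n,c["camera_matrix"].tolist(),c["k1"],c["R"].tolist(),c["t"].tolist())
s=status.get_state();print(s)
E
```

```text
scene [[393.6440775470573, 0.0, 252.68855359046438], [0.0, 393.6440775470573, 190.05102521473933], [0.0, 0.0, 1.0]] -0.10435186868937518 [[0.8022185301167113, 0.5970239170331699, -0.002805784694924942], [0.33513049077589285, -0.4541928150437989, -0.8254674075424776], [-0.4940981522832207, 0.6612649463361571, -0.5644428107942796]] [-416.4008447818706, -56.31650288488842, 1673.1024104932585]
side [[434.45913431061604, 0.0, 261.82835961850697], [0.0, 434.45913431061604, 194.24331059588982], [0.0, 0.0, 1.0]] 0.05330325673958115 [[-0.7799253829236843, -0.6257041974389396, -0.01451393739263044], [-0.4316190231218125, 0.5545068233054201, -0.7114964524065486], [0.45323439405093324, -0.548649651612962, -0.7025397809620881]] [420.64866550287474, 313.3217744439914, 1313.3907029436396]
{'time_s': 0.1, 'qpos': array([-1.35918860e+00,  2.17690716e-01,  1.61481292e+00, -1.48443195e-05,
        1.31131182e+00, -1.12170818e-01]), 'qd': array([ 0.0006611 , -0.00238543, -0.00362157, -0.00014327, -0.00076659,
       -0.00098356]), 'tau': array([-8.94874629e-04, -3.98079443e+01, -3.04969132e+01, -2.03913751e-04,
        4.24218990e-03,  1.34554017e-05]), 'eef_pos': array([ 198.7189133 , -591.77047476,  230.07091988]), 'eef_rot': array([-3.09832355e+00, -5.06019729e-01,  1.95887698e-04]), 'contact_force': array([-0.25572224,  0.21196766, -0.47821952]), 'torque': array([-0.03283562, -0.01276161,  0.03746342]), 'width': 85.42583643956856}
```

View pics/scene0.png

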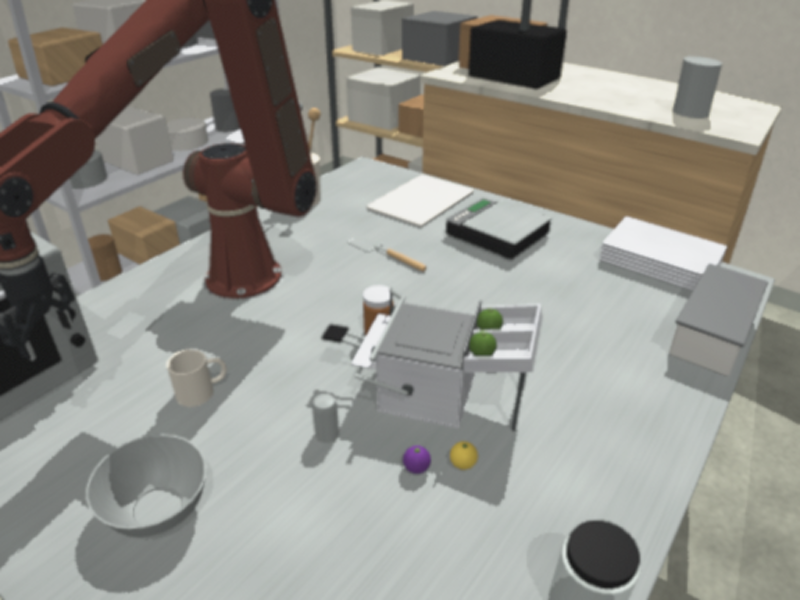

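View pics/side0.png

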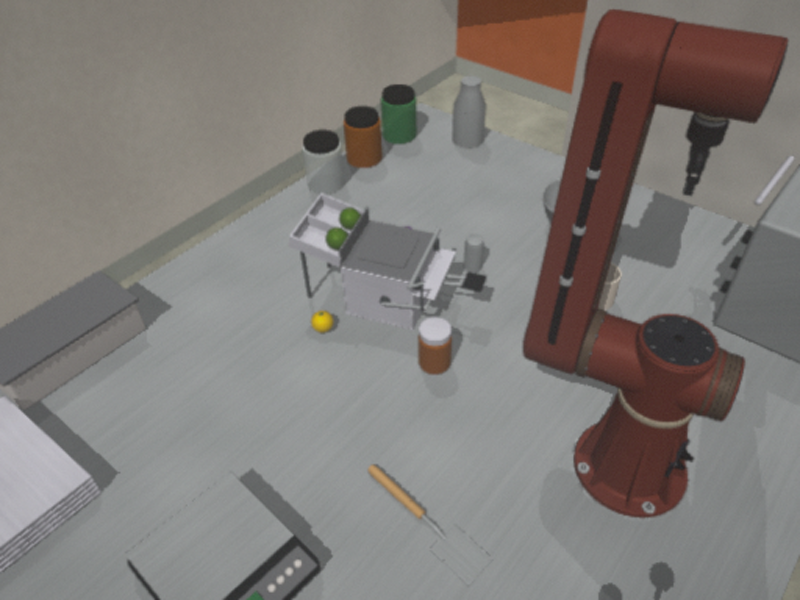

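The scene view shows the pad at (335,332) and the limes at (490,319) and (483,344). The side view shows the pad at (473,282) and the limes at (337,238) and (349,218). Jar and shaker flank the lever.

```bash
cat > h.py <<'E'
import numpy as np, cv2
from station import arm, solver, status, optics, ticket
from scipy.spatial.transform import Rotation as Ro
def ray(c,uv,R=None,t=None):
    R=c["R"] if R is None else R; t=c["t"] if t is None else t
    d=np.array([c["k1"],0,0,0,0.])
    p=cv2.undistortPoints(np.array([[uv]],float),c["camera_matrix"],d)[0,0]
    R=np.array(R);v=R.T@np.r_[p,1]; return -R.T@np.array(t),v/np.linalg.norm(v)
def tri(rs):
    A=[np.eye(3)-np.outer(v,v) for o,v in rs]
    X=np.linalg.solve(sum(A),sum(a@o for a,(o,v) in zip(A,rs)))
    return X,[np.linalg.norm(a@(X-o)).round(1) for a,(o,v) in zip(A,rs)]
def onz(r,z): o,v=r; return o+v*(z-o[2])/v[2]
E
python3 - <<'E'
from h import *
a=optics.read_camera("scene");b=optics.read_camera("side")
P={}
for n,u,v in [("pad",(335,332),(473,282)),("l2",(490,319),(337,238)),("l1",(483,344),(349,218)),("jarcap",(378,294),(435,329)),("shaker",(325,401),(474,240)),("mug",(190,357),(612,270))]:
    X,e=tri([ray(a,np.array(u)*.64),ray(b,np.array(v)*.64)]);P[n]=X;print(n,X.round(1),e)
for n,c,u in [("pad",a,(335,332)),("pad",b,(473,282))]: print(onz(ray(c,np.array(u)*.64),117).round(1))
m=(P["l1"]+P["l2"])/2-P["pad"];print(np.degrees(np.arctan2(m[1],m[0])),np.hypot(*m[:2]))
d=P["l2"]-P["l1"];print(np.degrees(np.arctan2(-d[0],d[1])))
E
```

```text
pad [ 469.  -143.   112.2] [np.float64(0.8), np.float64(0.8)]
l2 [751.3  -5.8 187.5] [np.float64(2.6), np.float64(2.6)]
l1 [779.3 -78.4 186. ] [np.float64(1.2), np.float64(1.2)]
jarcap [451.1  23.9 110. ] [np.float64(2.2), np.float64(2.2)]
shaker [ 569.8 -291.2   86.8] [np.float64(2.3), np.float64(2.3)]
mug [ 256.2 -372.8   96.3] [np.float64(13.4), np.float64(13.4)]
[ 474.1 -147.1  117. ]
[ 465.7 -139.2  117. ]
18.800427370005572 313.02234987789006
21.07151007207239
```

```bash
cat >> h.py <<'E'
def down(yaw): # tool x at yaw, z down
    return (Ro.from_euler('z',yaw,degrees=True)*Ro.from_euler('x',180,degrees=True)).as_rotvec()
E
python3 - <<'E'
from h import *
for y in (19.5,199.5): print(y,solver.inverse_kinematics([464,-145,240],down(y)))
q=status.get_state();print(Ro.from_rotvec(q["eef_rot"]).as_matrix().round(2).tolist())
arm.command_gripper(0)
arm.movep([464,-145,240],down(19.5) if solver.inverse_kinematics([464,-145,240],down(19.5)) is not None else down(199.5))
s=status.get_state();c=optics.read_camera("wrist")
print(s["eef_pos"],s["eef_rot"],s["qpos"],s["width"],s["time_s"],c["T_tool_cam"].tolist())
cv2.imwrite("pics/w1.png",cv2.resize(c["img"][:,:,::-1],(800,600),interpolation=cv2.INTER_CUBIC))
c=optics.read_camera("side")
cv2.imwrite("pics/s1.png",cv2.resize(c["img"][100:292,150:406,::-1],(800,600),interpolation=cv2.INTER_CUBIC))
E
```

```text
19.5 [-4.47382004e-01 -9.30164079e-02  1.92328728e+00 -4.44089210e-16
  1.31132178e+00  7.83075119e-01]
199.5 [-0.447382   -0.09301641  1.92328728  0.          1.31132178 -2.35851754]
[[0.95, 0.32, -0.0], [0.32, -0.95, 0.0], [0.0, -0.0, -1.0]]
[ 464.01830467 -145.83262479  240.06525684] [3.09604250e+00 5.30256866e-01 6.27273315e-06] [-4.48684152e-01 -9.26108323e-02  1.92278971e+00 -3.93877604e-04
  1.31113810e+00  7.82966263e-01] -0.2172768016695938 2.85 [[-0.0007063959583555369, -0.9515475170730335, -0.3075009329366224, 78.14981166177427], [0.9999997032609106, -0.0005776495847636433, -0.0005097048621056738, -0.40110368438139865], [0.0003073806097514216, -0.3075012017425304, 0.9515476427610225, -142.62603016994086], [0.0, 0.0, 0.0, 1.0]]
```

View pics/w1.png

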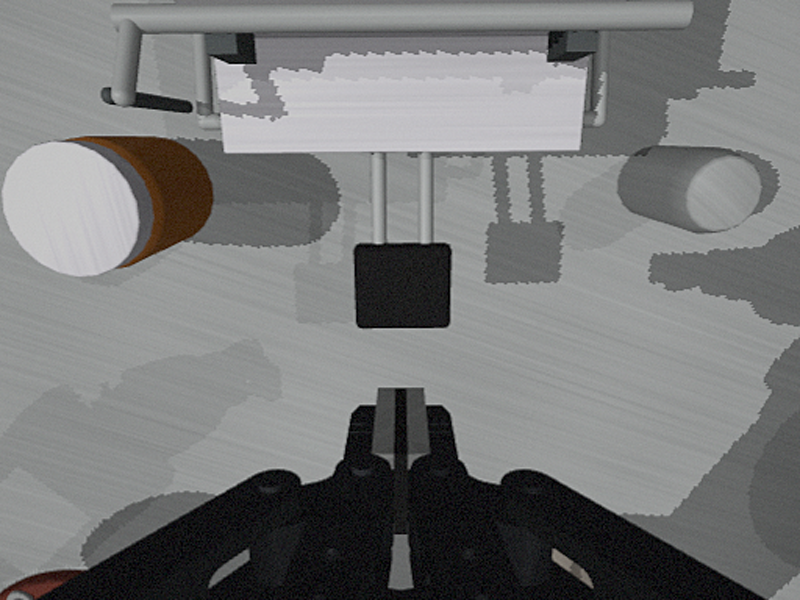

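View pics/s1.png

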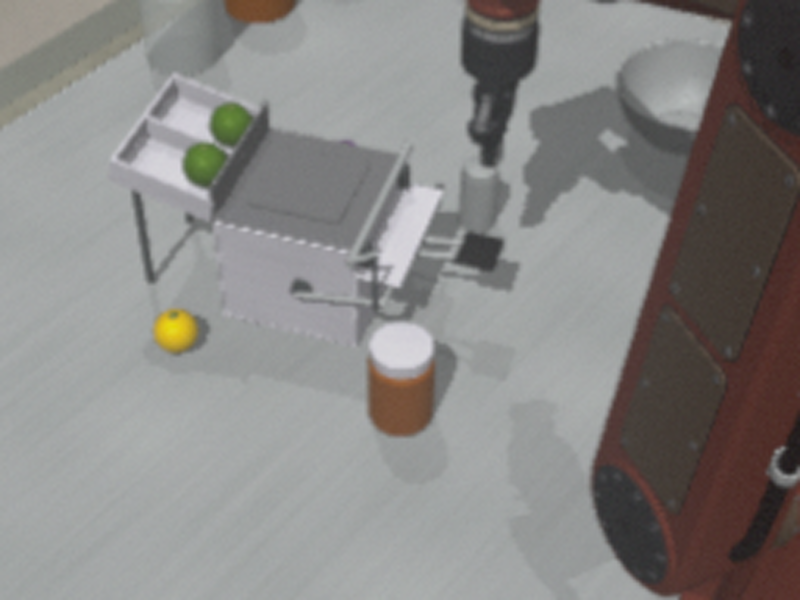

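The wrist view shows the pad centred at (403,285) and square to the tool, so the yaw is right. Jar and shaker are well clear.

```bash
python3 - <<'E'
from h import *
s=status.get_state();c=optics.read_camera("wrist")
T=np.eye(4);T[:3,:3]=Ro.from_rotvec(s["eef_rot"]).as_matrix();T[:3,3]=s["eef_pos"];W=T@c["T_tool_cam"]
R=W[:3,:3].T;t=-R@W[:3,3]
p=[onz(ray(c,np.array(u)*.64,R,t),117) for u in [(403,284),(355,243),(450,243),(358,327),(450,327)]]
print(np.round(p,1))
d=p[2]-p[1];print(np.linalg.norm(d),np.linalg.norm(p[3]-p[1]),np.degrees(np.arctan2(d[1],d[0]))+90)
E
```

```text
[[ 470.4 -144.7  117. ]
 [ 482.5 -115.   117. ]
 [ 498.2 -159.8  117. ]
 [ 440.6 -130.2  117. ]
 [ 456.6 -175.8  117. ]]
47.47165183228013 44.56116511231461 19.37867604178645
```

```bash
python3 - <<'E'
from h import *
x,y=470-3,-145.0
arm.movep([x,y,135],down(19.4))
print(arm.move_l([x,y,108],vel=20,f_stop=2.5));s=status.get_state();print(s["eef_pos"],s["contact_force"])
for z in (90,70,57):
    arm.move_l([x,y,z],vel=40);s=status.get_state();print(s["eef_pos"].round(1),s["contact_force"].round(1))
arm.hold(1.5)
s=status.get_state();print(s["eef_pos"].round(1),s["contact_force"].round(1),s["time_s"])
a=optics.read_camera("scene")["img"][150:310,170:383,::-1];b=optics.read_camera("side")["img"][100:260,150:363,::-1]
cv2.imwrite("pics/open.png",cv2.resize(np.hstack([a,b]),(800,300),interpolation=cv2.INTER_CUBIC))
E
```

```text
True
[ 466.45337847 -144.9044066   115.69288699] [ 0.79736901 -0.48152906  0.56365945]
[ 466.8 -144.7   89.8] [-3.  -0.5  2.1]
[ 467.4 -144.9   70. ] [-0.8  1.   2.2]
[ 466.3 -144.9   56.4] [-1.2 -0.1  0.5]
[ 467. -145.   57.] [-0.1  0.4  0.7] 7.825
```

View pics/open.png

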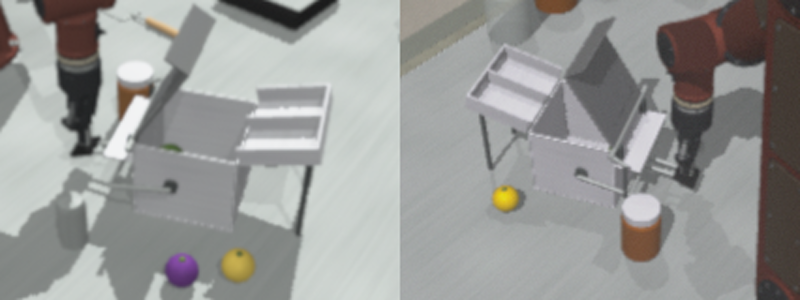

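The lid is open, the tray is empty, and green shows inside the bin at (172,148), so both limes went in. Next is the slow release.

```bash
python3 - <<'E'
from h import *
x,y=467,-145.0
for z,v in ((105,25),(126,15)):
    arm.move_l([x,y,z],vel=v);s=status.get_state();print(s["eef_pos"].round(1),s["contact_force"].round(1))
arm.move_l([x,y,240],vel=100)
arm.movep([380,-260,280],down(19.4)); arm.hold(0.5)
s=status.get_state();print(s["eef_pos"].round(1),s["contact_force"].round(1),s["time_s"])
a=optics.read_camera("scene")["img"][150:310,170:383,::-1];b=optics.read_camera("side")["img"][100:260,150:363,::-1]
cv2.imwrite("pics/shut.png",cv2.resize(np.hstack([a,b]),(800,300),interpolation=cv2.INTER_CUBIC))
E
```

```text
[ 467.4 -145.3  105.2] [1.8 0.3 2.5]
[ 466.9 -145.   125.9] [-0.3  0.4 -1.2]
[ 380.2 -259.6  279.8] [-0.4  0.2  0.6] 13.9833
```

View pics/shut.png

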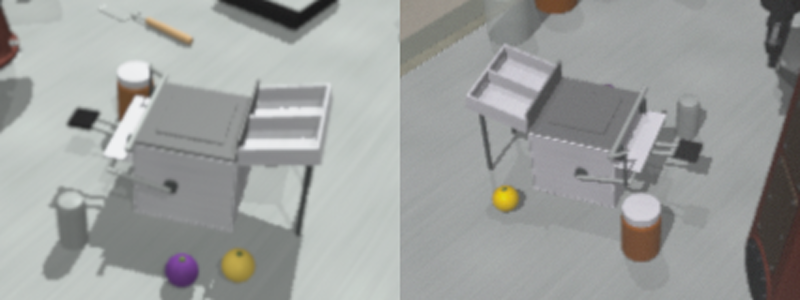

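The lid is shut, the lever pad is back up at (84,119), the tray is empty, and the bystanders haven't moved.

```bash
python3 -c "
from station import ticket
print(ticket.finish_job())"
```

```text
the job is handed in; nothing more can be done
None
```

Both limes are in the bin, the lid is shut again, and I handed the job in at about 14 s of robot time; no verdict was reported.

- **Pressing:** I found the lever pad in the camera images at about (470, -145, 117) mm. I touched it with the shut fingers and pressed it down to 57 mm, then held it there for about 1.5 s.
- **Limes:** The picture with the lid open showed the tray empty and a lime visible inside the bin. I could make out only one lime in there, so the second is inferred from the empty tray.
- **Closing:** I let the pad rise at a mean of 25 mm/s, then 15 mm/s, and moved the arm clear. I had no direct reading of the lid's speed.
- **Last checks:** The final pictures showed the lid shut, the lever back up, and the jar, shaker and spatula where they stood. The bowl and mug were outside those final crops, and the arm passed above them on the way in. The force on the tool was about zero, and no checks disagreed.

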